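# Slide the streak plate over the tray's edge and lay it on the drying rack

### The job

The white porcelain streak plate lies in the shallow tray, where nothing can get round its sides. Slide it towards the tray's open front (the end without a rim, facing the robot) until about a third of it overhangs the edge while it still lies flat on the tray, then lift it off by the two sides of the overhanging end and lay it gently, streaked side up, flat and roughly centred, crosswise over both bars of the drying rack; lower it onto the bars in the fingers, do not drop it. Leave the moisture tin, the brass weight and the vial where they stand.

Things in the scene. Friction and masses are not known exactly. Their poses are not given: they have to be found in the camera images.
- streak_plate: white porcelain plate with three coloured streaks, 140 x 50 x 4 mm, 0.07 kg, loose. Origin: centre of its underside; x along its length, z up. Starts flat in the tray, x along the tray's to 0.05 rad, front end (-x) 10 to 40 mm behind the tray's front edge, its top 1 mm below the side rims, 5 mm of room at each side. Pressed from above by closed fingertips (about 5 N) it slides along with them
- tray_stand: fixed low tray on four feet, slick blue deck, bright rim. Origin on the bench under it; x points from the open front to the rimmed back, y to its left. Deck 60 mm above the bench, from x = -100 mm (open front edge, nothing before it down to the bench) to x = +112 mm (back rim), 60 mm wide between side rims 8 mm thick, tops 65 mm above the bench. Outer width 76 mm
- tray_front (a point): middle of the tray's open front edge, on the deck surface, 60 mm above the bench; axes as the tray's
- drying_rack: fixed white rack with two steel bars 8 mm thick along its y at x = +-25 mm, tops 60 mm above the bench, 120 mm free length between white end brackets (80 mm long in x, 55 mm high). Origin on the bench under its centre; the plate belongs across the bars, its length along the rack's x axis
- rack_top (a point): centre of the rack between the two bars, at the height of their tops (60 mm above the bench); axes as the rack's
- tin_a: lidded aluminium moisture tin, 69 mm across, 44 mm high, loose bystander; origin at the centre of its underside
- weight: brass weight with a knob, 38 mm across, 50 mm high, loose bystander; origin at the centre of its underside
- vial: glass vial with a white cap, 34 mm across, 77 mm high, loose bystander; origin at the centre of its underside

How it is judged:
By the outcome, as a careful person would: the job done as asked, in the order asked, and still so for the second after the job is handed in, with the robot touching nothing.
It also fails if it takes over 53 s, if anything falls off the work surface, if the arm or the gripper's body presses on something with over 40 N, if the wrist force passes 120 N, or if a joint passes its speed limit or range.

### The arm

A 6-joint arm with a two-finger parallel gripper is mounted at the origin on a cart in front of the work surface, level with it; the furniture and walls round the work are solid. World frame = base frame: x ahead of the robot, y to its left, z up, the work surface at z = 0. Lengths are in m, angles in rad, forces in N, time in s.
With the tool pointing down it reaches from about 0.35 to 0.875 m from the base axis. Payload 4.2 kg.
Tool frame: the origin (TCP) lies on the centre line of the jaws, within the pads' length; the fingertips stand 17 mm ahead of it and the grasp point (between the pads) lies 2 mm behind it; z points along the fingers, y is the line along which they close (so a half turn about z gives the same grasp; the last joint's range is limited). The gripper opens to 87 mm and grips with 3 to 60 N. Pads are 19 mm wide; open, the fingers measure 117 mm over their backs; the gripper's body (75 mm by 190 mm) begins 51 mm behind the grasp point.
Start: joints at [-0.921, 0.385, 0.008, 0, -1.194, -0.259], TCP at [0.238, -0.578, 0.24] pointing down, gripper open.
Joint ranges: [-3.14, 3.14], [-1.21, 2.06], [-1.07, 1.41], [-3.16, 2.05], [-2.99, -0.16], [-3.1, 3.1]. Speed limits (rad/s): [2.79, 2.79, 3.14, 3.14, 3.14, 3.14].

### API

Orientations are given as [roll, pitch, yaw] about the fixed x, y, z axes, in that order (R = Rz(yaw) Ry(pitch) Rx(roll)).
In Python, from plant import robot gives the robot as it stands.
- The arm moves only by the shell command python3 -m jog 'ROWS' [FORCE]. ROWS is text: rows parted by semicolons, each of 7 numbers parted by spaces: the turn, a rotation vector about the tool's x, y, z in rad, then the shift along the tool's x, y, z in cm, then the opening, from -1 (shut) to 1 (fully open), so that 0 is half open. In form: rx ry rz tx ty tz jaw; .... A call has 1 to 12 rows; each row shifts and turns the commanded pose from where the row before left it, along the tool's axes as they then stand; what a row does not reach is not made up. A row lasts 1/10 s, in which the tool goes at most 50 mm and 8.59 degrees, less where a joint would pass 70% of its speed; a pose out of reach is approached as far as the arm can. A call with a gripper value outside its range is refused whole. The fingers move at their own pace and stop on an object; FORCE is the grip in N (left out, the last holds). Time passes only in rows, so rows that do not move let the fingers close. It gives the time, the measured TCP pose, the force, the opening and the grip force at its end, in the units of the state.
- robot.observe(): the state, without advancing time (a new reading comes with each control period).
- robot.read_camera(name): name is "scene" or "side" or "wrist"; returns a dict with "frame" (480x640x3 uint8, blue, green, red), "z_map" (480x640 float32, m along the optical axis (not along the pixel's ray), 0 where there is no reading), "intrinsics" (3x3 intrinsics, pixels), "dist_coeffs" ([k1, k2, p1, p2, k3] as OpenCV has them; the pictures are not rectified), "T" (4x4, takes a point from camera to world coordinates). Camera axes: x right, y up, looking along -z (the intrinsics and any distortion apply to the point x, -y, -z); pixel columns grow to the right and rows downward; lengths in m; the calibration is good to about 2 mm. A picture is of the moment at which its call begins.
- robot.finish_job(): hands the job in; it is judged then, once.
The state is a dict: "t": time; "qpos": joint angles; "qd": joint speeds; "joint_efforts": joint torques, N m; "ee_pos": TCP position; "eef_rot": TCP orientation; "force": force on the tool from outside, world axes, zero at the start; "wrist_torque": the same for the moment, N m; "gripper_width": finger opening in m; "grip_force": force on a finger pad.
Only numpy, scipy, OpenCV 4.12 (cv2) and the standard library are available. Lean on these libraries where they do the work, as an engineer would, in place of code of your own. Each camera call takes 0.05 s, during which the arm holds its last target. There are 200 camera calls.

## Working session

There is one attempt and no reset: what is moved stays moved. The work goes in short steps, Python scripts to look and compute and a shell command to move; the robot and the scene stay as the last step left them, time stands still between calls to the robot, and variables do not carry over. Pictures are saved under pics/ and viewed, at most 12 in all, crops included, and the job is handed in when it is done.

```bash
mkdir -p pics; ls; python3 - <<'E'
from plant import robot
import cv2,numpy as np
s=robot.observe();print({k:np.round(v,3) for k,v in s.items()})
ims=[]
for n in("scene","side"):
    c=robot.read_camera(n);ims.append(c["frame"]);cv2.imwrite(f"pics/{n}0.png",c["frame"]);np.savez(f"{n}0.npz",**c)
    print(n,c["intrinsics"].round(1).tolist(),np.round(c["dist_coeffs"],3),c["T"].round(3).tolist(),(c["z_map"]>0).mean())
E
```

```text
pics
{'t': np.float64(0.0), 'qpos': array([-0.921,  0.386,  0.007, -0.   , -1.194, -0.259]), 'qd': array([ 0.001,  0.001, -0.002,  0.001, -0.   ,  0.   ]), 'joint_efforts': array([-0.0000e+00, -3.9066e+01,  1.8740e+01,  4.2200e+00,  1.1000e-02,
       -0.0000e+00]), 'ee_pos': array([ 0.238, -0.577,  0.238]), 'eef_rot': array([ 3.139, -0.   , -2.751]), 'force': array([ 0.443, -0.49 ,  0.132]), 'wrist_torque': array([ 0.002,  0.042, -0.011]), 'grip_force': np.float64(0.0), 'gripper_width': np.float64(0.087)}
scene [[545.1, 0.0, 316.8], [0.0, 545.1, 233.9], [0.0, 0.0, 1.0]] [-0.006  0.     0.     0.     0.   ] [[-0.522, 0.44, -0.731, -0.245], [-0.853, -0.283, 0.438, 0.595], [-0.014, 0.852, 0.523, 0.69], [0.0, 0.0, 0.0, 1.0]] 0.9960546875
side [[553.4, 0.0, 315.6], [0.0, 553.4, 237.8], [0.0, 0.0, 1.0]] [0.013 0.    0.    0.    0.   ] [[-0.892, 0.257, -0.373, 0.168], [-0.452, -0.489, 0.746, 1.047], [0.009, 0.834, 0.552, 0.768], [0.0, 0.0, 0.0, 1.0]] 0.99611328125
```

View pics/scene0.png

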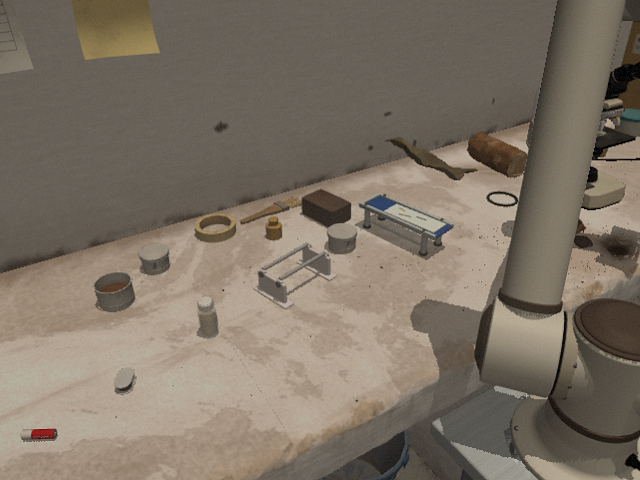

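View pics/side0.png

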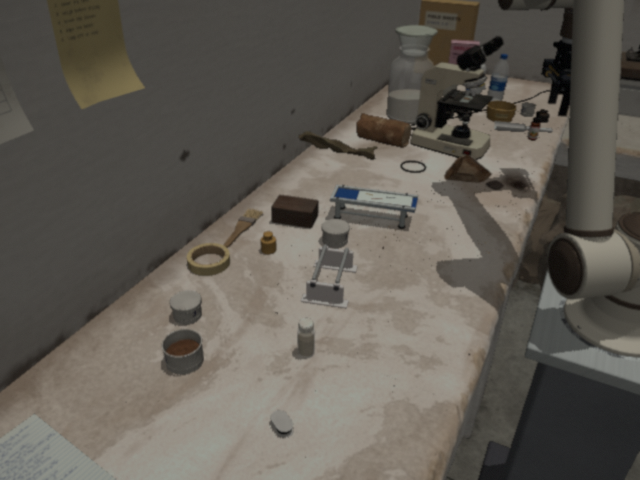

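The scene view shows the tray at about (405,220) with its open front at right (450,232). The rack is at (295,272), the tin at (341,237), the weight at (274,229) and the vial at (207,316). Next I'll get rough positions.

```bash
cat > h.py <<'E'
import cv2,numpy as np
def rays(c,px):
    u=cv2.undistortPoints(np.array(px,float).reshape(-1,1,2),c["intrinsics"],c["dist_coeffs"]).reshape(-1,2)
    d=np.c_[u[:,0],-u[:,1],-np.ones(len(u))]
    return c["T"][:3,3],d@c["T"][:3,:3].T
def onplane(c,px,z):
    o,d=rays(c,px);return o+d*((z-o[2])/d[:,2])[:,None]
def cloud(c):
    v,u=np.mgrid[0:480,0:640];px=np.c_[u.ravel(),v.ravel()]
    o,d=rays(c,px);return (o+d*c["z_map"].reshape(-1,1)).reshape(480,640,3)
def take(n,name):
    from plant import robot
    c=robot.read_camera(n);cv2.imwrite(f"pics/{name}.png",c["frame"]);np.savez(name+".npz",**c);return c
E
python3 - <<'E'
from h import *
for n in("scene","side"):
    c=np.load(n+"0.npz");P=cloud(c)
    hsv=cv2.cvtColor(c["frame"],cv2.COLOR_BGR2HSV)
    m=((P[...,2]>.02)&(P[...,2]<.12)&(P[...,0]>.35)&(P[...,0]<.9)&(c["z_map"]>0)).astype(np.uint8)
    k,l,st,ce=cv2.connectedComponentsWithStats(m)
    for i in range(1,k):
        if st[i,4]>60:
            Q=P[l==i];print(n,ce[i].round(),st[i,4],Q.min(0).round(3),Q.max(0).round(3),Q.mean(0).round(3))
    b=(hsv[...,0]>100)&(hsv[...,0]<125)&(hsv[...,1]>120)&(m>0)
    print("blue",b.sum(),P[b].mean(0).round(3))
    print({"tray":cv2.minAreaRect((P[(P[...,2]>.055)&(m>0)&(P[...,2]<.075)][:, :2]*1000).astype(np.float32))})
E
```

```text
scene [631. 108.] 852 [ 0.659 -1.437  0.02 ] [ 0.894 -1.155  0.12 ] [ 0.769 -1.303  0.056]
scene [530. 128.] 120 [ 0.786 -0.844  0.021] [ 0.826 -0.805  0.12 ] [ 0.8   -0.818  0.07 ]
scene [496. 153.] 1519 [ 0.666 -0.653  0.02 ] [ 0.855 -0.574  0.087] [ 0.737 -0.601  0.058]
scene [433. 161.] 822 [ 0.701 -0.538  0.02 ] [ 0.9   -0.352  0.102] [ 0.803 -0.421  0.053]
scene [602. 188.] 1082 [ 0.417 -0.769  0.02 ] [ 0.519 -0.614  0.077] [ 0.452 -0.685  0.045]
scene [326. 205.] 1107 [ 0.713 -0.089  0.02 ] [0.835 0.002 0.056] [ 0.762 -0.036  0.044]
scene [405. 217.] 2207 [ 0.482 -0.21   0.02 ] [ 0.714 -0.089  0.073] [ 0.59  -0.143  0.06 ]
scene [215. 225.] 356 [0.809 0.173 0.02 ] [0.9   0.271 0.029] [0.852 0.222 0.025]
scene [273. 225.] 225 [0.745 0.093 0.02 ] [0.781 0.131 0.054] [0.758 0.114 0.036]
scene [341. 234.] 614 [ 0.603 -0.037  0.02 ] [0.674 0.034 0.049] [0.631 0.005 0.041]
scene [292. 268.] 1167 [0.519 0.082 0.02 ] [0.629 0.237 0.064] [0.57  0.166 0.046]
scene [154. 255.] 580 [0.757 0.358 0.02 ] [0.824 0.422 0.047] [0.782 0.393 0.039]
scene [113. 287.] 1022 [0.678 0.46  0.02 ] [0.75
[... 989 characters left out ...]
 230.] 535 [ 0.604 -0.035  0.02 ] [0.673 0.036 0.049] [0.634 0.009 0.04 ]
side [268. 240.] 216 [0.744 0.093 0.02 ] [0.782 0.133 0.055] [0.76  0.117 0.036]
side [209. 256.] 414 [0.81  0.169 0.02 ] [0.9   0.273 0.029] [0.854 0.224 0.024]
side [329. 272.] 1130 [0.519 0.084 0.02 ] [0.631 0.238 0.064] [0.57  0.172 0.043]
side [186. 303.] 710 [0.758 0.359 0.02 ] [0.822 0.424 0.046] [0.785 0.396 0.039]
side [306. 335.] 538 [0.506 0.359 0.02 ] [0.541 0.391 0.081] [0.519 0.38  0.055]
side [182. 347.] 1287 [0.678 0.458 0.02 ] [0.753 0.532 0.052] [0.716 0.494 0.034]
blue 293 [ 0.593 -0.495  0.067]
{'tray': ((631.6517333984375, -601.4612426757812), (1971.6806640625, 514.81787109375), 87.21244812011719)}
```

```bash
python3 - <<'E'
from h import *
A=[]
for n in("scene","side"):
    c=np.load(n+"0.npz");P=cloud(c);Z=P[...,2];X=P[...,0];Y=P[...,1]
    def rect(m):return cv2.minAreaRect((P[m][:, :2]*1000).astype(np.float32)),np.median(Z[m]).round(4)
    T=(X>.47)&(X<.72)&(Y>-.22)&(Y<-.08)&(Z>.056)&(Z<.075)
    R=(X>.51)&(X<.635)&(Y>.075)&(Y<.245)
    print(n,"tray",rect(T),"\n rack hi",rect(R&(Z>.045)),"\n bars",rect(R&(Z>.057)))
    f=c["frame"].astype(int); pl=T&(f.min(2)>100)&(f[...,0]-f[...,2]<40)
    print(" plate?",pl.sum(),rect(pl))
E
```

```text
scene tray (((597.8062744140625, -147.2938232421875), (222.35281372070312, 83.0225830078125), 12.187494277954102), np.float64(0.0652)) 
 rack hi (((574.2969360351562, 159.18588256835938), (79.72823333740234, 146.33148193359375), 13.752212524414062), np.float64(0.0575)) 
 bars (((573.8787841796875, 159.45144653320312), (60.53865051269531, 132.23834228515625), 15.264999389648438), np.float64(0.0604))
 plate? 1130 (((598.7019653320312, -148.43356323242188), (222.32118225097656, 82.74707794189453), 13.249504089355469), np.float64(0.0662))
side tray (((597.1407470703125, -147.7876434326172), (220.61195373535156, 85.83272552490234), 13.494197845458984), np.float64(0.0642)) 
 rack hi (((574.224853515625, 160.94070434570312), (79.3946533203125, 145.13177490234375), 14.787833213806152), np.float64(0.056)) 
 bars (((574.3780517578125, 159.96949768066406), (57.792537689208984, 133.57569885253906), 14.58201789855957), np.float64(0.0599))
 plate? 856 (((597.49658203125, -147.43829345703125), (219.57569885253906, 85.74285888671875), 13.98563289642334), np.float64(0.0654))
```

```bash
cat >> h.py <<'E'
from scipy.spatial.transform import Rotation as Ro
def go(p,yaw):
    "print turn (rad) and shift (cm) left to TCP p with tool down at yaw: yaw turn alone, shift in present axes"
    from plant import robot
    s=robot.observe();R=Ro.from_euler("xyz",s["eef_rot"]);G=Ro.from_euler("xyz",[np.pi,0,yaw])
    rv=(R.inv()*G).as_rotvec()
    print("t",s["t"].round(2),"pos",s["ee_pos"].round(4),"rot",s["eef_rot"].round(3),"F",s["force"].round(1),"w",s["gripper_width"].round(4),"grip",s["grip_force"].round(1))
    print("turn",rv.round(3),"shift cm before turn",(R.inv().apply(np.array(p)-s["ee_pos"])*100).round(2),"after turn",(G.inv().apply(np.array(p)-s["ee_pos"])*100).round(2))
E
python3 -c "
from h import *
go([.56,-.16,.27],-2.91)"
```

```text
Traceback (most recent call last):
  File "h.py", line 20, in go
    print("t",s["t"].round(2),"pos",s["ee_pos"].round(4),"rot",s["eef_rot"].round(3),"F",s["force"].round(1),"w",s["gripper_width"].round(4),"grip",s["grip_force"].round(1))
              ^^^^^^^^^^^^
AttributeError: 'float' object has no attribute 'round'
```

```bash
sed -i 's/s=robot.observe();R=Ro/s={k:np.array(v) for k,v in robot.observe().items()};R=Ro/' h.py
python3 -c "
from h import *
go([.56,-.16,.27],-2.91)"
```

```text
t 0.1 pos [ 0.2379 -0.5774  0.2386] rot [ 3.14  -0.    -2.751] F [ 0.3 -0.4  0.2] w 0.0866 grip 0.0
turn [ 0.002 -0.     0.159] shift cm before turn [-45.68  26.34  -3.1 ] after turn [-40.93  33.23  -3.14]
```

```bash
python3 -m jog '0 0 0.08 -3.4 2.8 -0.3 -1;0 0 0.08 -3.4 2.8 -0.3 -1;0 0 0 -3.4 2.8 -0.3 -1;0 0 0 -3.4 2.8 -0.3 -1;0 0 0 -3.4 2.8 -0.3 -1;0 0 0 -3.4 2.8 -0.3 -1;0 0 0 -3.4 2.8 -0.3 -1;0 0 0 -3.4 2.8 -0.3 -1;0 0 0 -3.4 2.8 -0.3 -1;0 0 0 -3.4 2.8 -0.3 -1;0 0 0 -3.4 2.8 -0.3 -1;0 0 0 -3.4 2.8 -0.3 -1' 10
python3 -c "
from h import *
take('wrist','w1')
go([.56,-.16,.27],-2.91)"
```

```text
t: 1.3
ee_pos: [0.5502, -0.1499, 0.2754]
eef_rot: [3.141, -0.001, -2.911]
force: [0.2, -1.4, 0.2]
gripper_width: 0.0028
grip_force: 0.0
t 1.35 pos [ 0.5543 -0.1461  0.2753] rot [ 3.142e+00  3.000e-03 -2.906e+00] F [4.1 1.2 0.4] w 0.0012 grip 0.0
turn [0.    0.003 0.004] shift cm before turn [-0.23 -1.49  0.53] after turn [-0.24 -1.49  0.53]
```

View pics/w1.png

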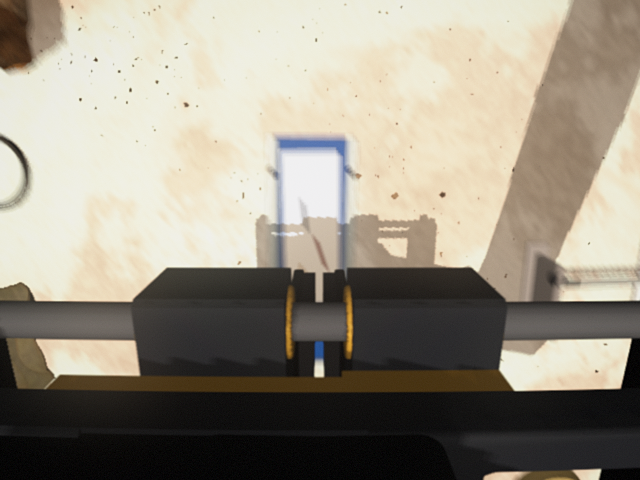

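The wrist picture (blurred, since the arm was still settling) has the tray front at the top, around (276–347,137), and the plate's front end near row 148. I'll take a still picture and measure.

```bash
python3 -m jog '0 0 0 0 -1.5 0 -1;0 0 0 0 0 0 -1;0 0 0 0 0 0 -1;0 0 0 0 0 0 -1' >/dev/null; python3 - <<'E'
from h import *
c=take('wrist','w2');f=c["frame"];h=cv2.cvtColor(f,cv2.COLOR_BGR2HSV)
b=((h[...,0]>100)&(h[...,0]<130)&(h[...,1]>110)&(h[...,2]>60)).astype(np.uint8)
b[:90]=0;b[265:]=0;b[:,:230]=0;b[:,400:]=0
P=cloud(c)
ys,xs=np.nonzero(b);print("blue rows/cols",ys.min(),ys.max(),xs.min(),xs.max())
for v in (140,144,148,152,156,160,180,210):
    r=np.nonzero(b[v])[0];print(v,r[[0,-1]] if len(r) else 0,len(r), "gaps",r[np.nonzero(np.diff(r)>5)[0]],r[np.nonzero(np.diff(r)>5)[0]+1])
col=(xs.min()+xs.max())//2
print([(v,f[v,col].tolist(),P[v,col].round(3).tolist()) for v in range(ys.min()-4,ys.min()+24,3)])
cv2.imwrite("pics/w2c.png",cv2.resize(f[100:300,220:420],None,fx=3,fy=3))
go([.56,-.16,.27],-2.91)
E
```

```text
blue rows/cols 135 264 294 363
140 [295 363] 69 gaps [] []
144 [295 363] 69 gaps [] []
148 [295 362] 27 gaps [318] [356]
152 [295 362] 7 gaps [295] [357]
156 [295 362] 7 gaps [295] [357]
160 [295 362] 8 gaps [296] [357]
180 [295 361] 7 gaps [296] [357]
210 [295 360] 7 gaps [297] [357]
[(131, [200, 228, 241], [0.487, -0.171, -0.0]), (134, [165, 157, 166], [0.489, -0.172, 0.061]), (137, [177, 119, 91], [0.492, -0.171, 0.06]), (140, [177, 119, 90], [0.494, -0.171, 0.059]), (143, [178, 119, 90], [0.497, -0.17, 0.06]), (146, [177, 120, 87], [0.499, -0.17, 0.063]), (149, [204, 204, 214], [0.501, -0.169, 0.064]), (152, [240, 239, 240], [0.504, -0.169, 0.066]), (155, [240, 239, 240], [0.506, -0.168, 0.065]), (158, [241, 240, 240], [0.509, -0.167, 0.065])]
t 1.8 pos [ 0.5525 -0.1669  0.2755] rot [ 3.141 -0.    -2.912] F [-0.4 -0.4  0.5] w 0.0007 grip 0.0
turn [ 0.    -0.    -0.002] shift cm before turn [-0.89  0.5   0.55] after turn [-0.89  0.49  0.55]
```

View pics/w2c.png

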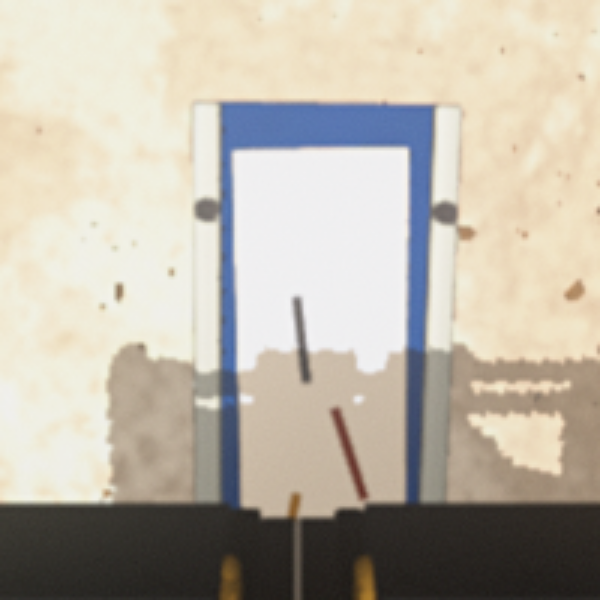

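The close crop shows the deck front corners at pixels (293,134) and (365,135), and the plate front corners at (297,150) and (357,149).

```bash
python3 - <<'E'
from h import *
c=np.load('w2.npz')
d=onplane(c,[[293.3,134.3],[364.7,135.3]],.060)
r=onplane(c,[[284.3,134.3],[373.3,134.8],[284.7,266],[367.7,266]],.065)
p=onplane(c,[[297.3,150.3],[356.7,149.3],[299.7,266],[356.2,266]],.064)
ang=lambda a,b:np.arctan2(*(b-a)[[1,0]])
print("deck",d.round(4).tolist(),"w",np.linalg.norm(d[1]-d[0]),"front",d.mean(0).round(4))
print("rims w",np.linalg.norm(r[1]-r[0]),"yaw",ang(r[0],r[2]),ang(r[1],r[3]),ang(d[1],d[0])-np.pi/2)
print("plate",p.round(4).tolist(),"w",np.linalg.norm(p[1]-p[0]),"yaw",ang(p[0],p[2]),ang(p[1],p[3]),"mid",p[:2].mean(0).round(4))
yaw=(ang(r[0],r[2])+ang(r[1],r[3]))/2
R=np.array([[np.cos(yaw),np.sin(yaw)],[-np.sin(yaw),np.cos(yaw)]])
print("yaw",yaw,"plate in tray front frame",((p[:,:2]-d.mean(0)[:2])@R.T).round(4).tolist())
u=np.array([np.cos(yaw),np.sin(yaw)])
x=p[:2].mean(0)[:2]+.072*u; print("press point",x)
go([*x,.12],yaw-np.pi)
E
```

```text
deck [[0.4962, -0.2006, 0.06], [0.4831, -0.1412, 0.06]] w 0.06081457603475595 front [ 0.4896 -0.1709  0.06  ]
rims w 0.07474967477007698 yaw 0.2128655048221844 0.21806943382706928 -2.92487584005488
plate [[0.5083, -0.1943, 0.064], [0.4959, -0.1453, 0.064], [0.6088, -0.1698, 0.064], [0.5971, -0.1197, 0.064]] w 0.050433588551416136 yaw 0.23839777993844932 0.24796082375927736 mid [ 0.5021 -0.1698  0.064 ]
yaw 0.21546746932462685 plate in tray front frame [[0.0132, -0.0268], [0.0116, 0.0236], [0.1166, -0.0244], [0.1159, 0.027]]
press point [ 0.5724327  -0.15440437]
t 1.8 pos [ 0.5525 -0.1669  0.2755] rot [ 3.141 -0.    -2.912] F [-0.4 -0.4  0.5] w 0.0007 grip 0.0
turn [ 0.    -0.     0.014] shift cm before turn [-2.23  0.76 15.55] after turn [-2.22  0.79 15.55]
```

```bash
python3 -m jog '0 0 0 -0.7 0.2 4.4 -1;0 0 0 -0.7 0.2 4.4 -1;0 0 0 -0.7 0.2 4.4 -1;0 0 0 -0.4 0.2 4.4 -1;0 0 0 0 0 0 -1;0 0 0 0 0 0 -1' ; python3 -m jog '0 0 0 0 0 0.5 -1;0 0 0 0 0 0.5 -1;0 0 0 0 0 0.2 -1;0 0 0 0 0 0 -1;0 0 0 0 0 0 -1'
```

```text
t: 2.4
ee_pos: [0.5757, -0.1532, 0.1002]
eef_rot: [-3.141, -0.001, -2.91]
force: [0.8, -0.0, 0.5]
gripper_width: 0.0003
grip_force: 0.0
t: 2.9
ee_pos: [0.5757, -0.1527, 0.0881]
eef_rot: [-3.141, 0.001, -2.911]
force: [-0.1, 0.4, 0.3]
gripper_width: 0.0004
grip_force: 0.0
```

```bash
python3 -m jog '0 0 0 0 0 0.3 -1;0 0 0 0 0 0.2 -1;0 0 0 0 0 0 -1;0 0 0 0 0 0 -1'; python3 -m jog '0 0 0 0 0 0.1 -1;0 0 0 0 0 0 -1;0 0 0 0 0 0 -1' ; python3 -m jog '0 0 0 0 0 0.1 -1;0 0 0 0 0 0 -1;0 0 0 0 0 0 -1'
```

```text
t: 3.3
ee_pos: [0.5755, -0.1527, 0.0824]
eef_rot: [3.142, -0.0, -2.911]
force: [0.8, 0.4, -0.1]
gripper_width: 0.0004
grip_force: 0.0
t: 3.6
ee_pos: [0.5755, -0.1527, 0.0815]
eef_rot: [3.142, -0.0, -2.911]
force: [-0.3, 0.2, -0.5]
gripper_width: 0.0004
grip_force: 0.0
t: 3.9
ee_pos: [0.5756, -0.1527, 0.0815]
eef_rot: [-3.141, 0.0, -2.91]
force: [-1.4, 0.4, 5.2]
gripper_width: 0.0008
grip_force: 2.7
```

```bash
python3 -m jog '0 0 0 0.3 0 0.02 -1;0 0 0 0.5 0.01 0.02 -1;0 0 0 0.5 0.01 0 -1;0 0 0 0.5 0.01 0 -1;0 0 0 0.5 0.01 0 -1;0 0 0 0.3 0 0 -1;0 0 0 0 0 0 -1;0 0 0 0 0 0 -1'; python3 - <<'E'
from h import *
c=take('wrist','w3');cv2.imwrite("pics/w3v.png",c["frame"])
E
```

```text
t: 4.7
ee_pos: [0.5512, -0.1586, 0.0814]
eef_rot: [-3.14, 0.003, -2.91]
force: [1.1, -0.2, 6.4]
gripper_width: 0.0006
grip_force: 3.3
```

View pics/w3v.png

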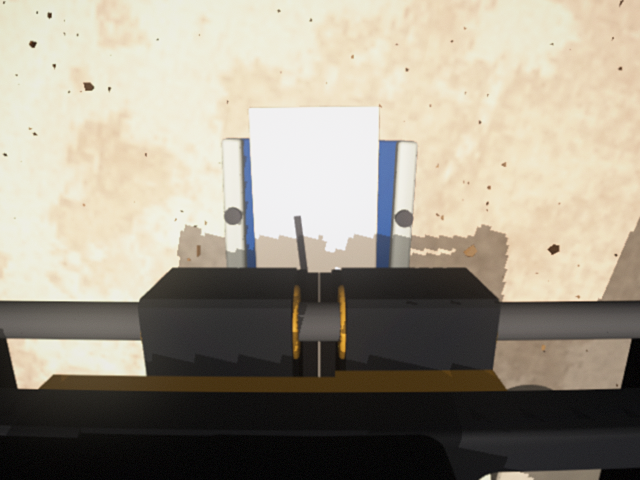

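The plate follows the fingers. Its front is at row 107 and the tray edge at row 140, so about 13 mm overhangs. I'll pull 34 mm more.

```bash
python3 -m jog '0 0 0 0.3 0 0 -1;0 0 0 0.5 0.01 0 -1;0 0 0 0.5 0.01 0 -1;0 0 0 0.5 0.01 0 -1;0 0 0 0.5 0.01 0 -1;0 0 0 0.5 0.01 0 -1;0 0 0 0.4 0 0 -1;0 0 0 0.2 0 0 -1;0 0 0 0 0 0 -1;0 0 0 0 0 0 -1'; python3 -m jog '0 0 0 0 0 -1 -1;0 0 0 0 0 -3 -1;0 0 0 0 0 -4 -1;0 0 0 0 0 -4 -1;0 0 0 0 0 -4 -1;0 0 0 0 0 -3 -1;0 0 0 0 0 0 -1;0 0 0 0 0 0 -1';  python3 - <<'E'
from h import *
c=take('wrist','w4');cv2.imwrite("pics/w4c.png",cv2.resize(c["frame"][100:300,220:420],None,fx=3,fy=3))
E
```

```text
t: 5.75
ee_pos: [0.5182, -0.1658, 0.0814]
eef_rot: [-3.14, 0.003, -2.91]
force: [1.7, 0.7, 6.6]
gripper_width: 0.0006
grip_force: 3.3
t: 6.55
ee_pos: [0.5162, -0.1654, 0.2703]
eef_rot: [3.141, 0.0, -2.911]
force: [-0.7, -0.2, -0.5]
gripper_width: 0.0004
grip_force: 0.0
```

View pics/w4c.png

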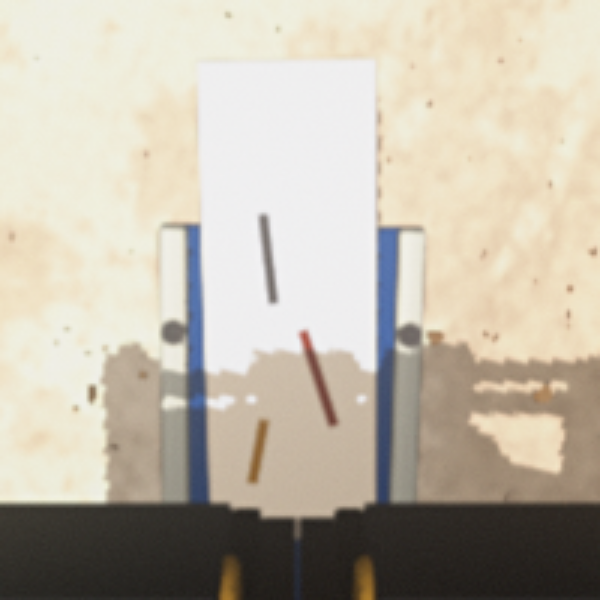

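The crop shows the plate front corners at (199,63) and (376,60), and the tray edge at row 226. That puts roughly 47 mm over the edge, lying flat. I'll compute the grasp.

```bash
python3 - <<'E'
from h import *
c=np.load('w4.npz')
q=lambda a:np.array(a)/3+[220,100]
p=onplane(c,q([[199,63],[376,60],[207.5,500],[377,500]]),.064)
e=onplane(c,q([[188,226],[397,227]]),.060).mean(0)
ang=lambda a,b:np.arctan2(*(b-a)[[1,0]])
m=p[:2].mean(0);u=np.diff(p[:2],axis=0)[0];yaw=(ang(p[0],p[2])+ang(p[1],p[3]))/2
print("w",np.linalg.norm(u),"yaw",ang(p[0],p[2]),ang(p[1],p[3]),np.arctan2(u[1],u[0])-np.pi/2,"end",m,"overhang",np.linalg.norm((m-e)[:2]))
d=np.array([np.cos(yaw),np.sin(yaw)]);g=m[:2]+.022*d
print("grasp",g,"P center",m[:2]+.07*d)
go([*g,.060],yaw-np.pi)
# rack yaw: bars tops from both views
for n in("scene0","side0"):
    c=np.load(n+".npz");P=cloud(c);Z=P[...,2];X=P[...,0];Y=P[...,1]
    for lo,hi in((.045,.07),(.05,.07)):
        R=(X>.51)&(X<.635)&(Y>.075)&(Y<.245)&(Z>lo)
        print(cv2.minAreaRect((P[R][:,:2]*1000).astype(np.float32)))
E
```

```text
w 0.048588306425510236 yaw 0.23209521029676455 0.2488073967355287 0.24721881636566567 end [ 0.44470655 -0.18279245  0.064     ] overhang 0.045711433659243135
grasp [ 0.46607363 -0.17755335] P center [ 0.5126927  -0.16612258]
t 6.6 pos [ 0.5158 -0.1653  0.2691] rot [ 3.140e+00 -2.000e-03 -2.911e+00] F [0.5 0.  0.6] w 0.0007 grip 0.0
turn [ 0.001 -0.002 -0.01 ] shift cm before turn [ 5.07 -0.08 20.92] after turn [ 5.12 -0.   20.91]
((574.2969360351562, 159.18588256835938), (79.72823333740234, 146.33148193359375), 13.752212524414062)
((572.1997680664062, 158.45579528808594), (78.14522552490234, 145.29522705078125), 12.220690727233887)
((574.224853515625, 160.94070434570312), (79.3946533203125, 145.13177490234375), 14.787833213806152)
((574.0390014648438, 162.21359252929688), (77.00716400146484, 139.27589416503906), 14.033214569091797)
```

```bash
python3 -m jog '0 0 -0.01 2.5 0 0 0.8;0 0 0 2.6 0 2 0.8;0 0 0 0 0 3 0.8;0 0 0 0 0 3 0.8;0 0 0 0 0 3 0.8;0 0 0 0 0 2 0.8;0 0 0 0 0 0 0.8;0 0 0 0 0 0 0.8;0 0 0 0 0 0 0.8'; python3 - <<'E'
from h import *
go([.4661,-.1776,.060],-2.9)
E
```

```text
t: 7.5
ee_pos: [0.4679, -0.1776, 0.1409]
eef_rot: [-3.141, 0.001, -2.901]
force: [-0.0, 0.1, 0.7]
gripper_width: 0.0645
grip_force: 0.0
t 7.5 pos [ 0.4679 -0.1776  0.1409] rot [-3.141e+00  1.000e-03 -2.901e+00] F [-0.   0.1  0.7] w 0.0645 grip 0.0
turn [-0.001  0.001 -0.001] shift cm before turn [0.19 0.04 8.09] after turn [0.18 0.04 8.09]
```

```bash
python3 -m jog '0 0 0 0.2 0 0.5 0.8;0 0 0 0 0 1 0.8;0 0 0 0 0 1 0.8;0 0 0 0 0 1 0.8;0 0 0 0 0 1.5 0.8;0 0 0 0 0 1.5 0.8;0 0 0 0 0 1 0.8;0 0 0 0 0 0.6 0.8;0 0 0 0 0 0 0.8;0 0 0 0 0 0 0.8'; python3 - <<'E'
from h import *
take('wrist','w5');go([.4661,-.1776,.060],-2.9)
E
```

```text
t: 8.5
ee_pos: [0.4657, -0.178, 0.0593]
eef_rot: [-3.141, 0.0, -2.901]
force: [0.7, -0.7, 1.1]
gripper_width: 0.0782
grip_force: 0.0
t 8.55 pos [ 0.4659 -0.178   0.0596] rot [-3.141e+00  1.000e-03 -2.901e+00] F [-0.7  0.2  0.5] w 0.0785 grip 0.0
turn [-0.     0.001 -0.001] shift cm before turn [-0.03  0.03 -0.04] after turn [-0.03  0.03 -0.04]
```

View pics/w5.png

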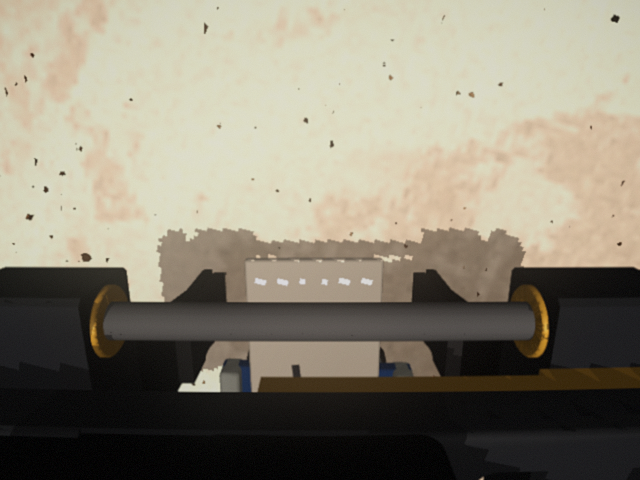

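The plate end spans columns 247–383 and sits centred between the open fingers. I'll close, gently at first.

```bash
python3 -m jog '0 0 0 0 0 0 0.3;0 0 0 0 0 0 0;0 0 0 0 0 0 0;0 0 0 0 0 0 0;0 0 0 0 0 0 -0.1;0 0 0 0 0 0 -0.1' 8;  python3 -m jog '0 0 0 0 0 0 -0.3;0 0 0 0 0 0 -0.3;0 0 0 0 0 0 -0.3;0 0 0 0 0 0 -0.3' 40; python3 -m jog '0 0 0 0 0 -0.2 -0.3;0 0 0 0 0 -0.3 -0.3;0 0 0 0 0 -0.5 -0.3;0 0 0 0 0 -1 -0.3;0 0 0 0 0 -1 -0.3;0 0 0 0 0 0 -0.3;0 0 0 0 0 0 -0.3'
python3 - <<'E'
from h import *
for n in("scene","side"):
    c=take(n,n+"1")
    P=cloud(c);f=c["frame"].astype(int)
    m=(P[...,0]>.42)&(P[...,0]<.6)&(P[...,1]>-.22)&(P[...,1]<-.1)&(P[...,2]>.07)&(P[...,2]<.12)&(f.min(2)>110)
    Q=P[m];A=np.c_[Q[:,:2]-[.51,-.17],np.ones(len(Q))];print(n,len(Q),np.linalg.lstsq(A,Q[:,2],rcond=None)[0].round(3),Q.min(0).round(3),Q.max(0).round(3))
cv2.imwrite("pics/s1c.png",cv2.resize(c["frame"][120:290,270:500],None,fx=3,fy=3))
E
```

```text
t: 9.15
ee_pos: [0.4655, -0.178, 0.0593]
eef_rot: [-3.142, 0.0, -2.901]
force: [-0.9, -0.3, 0.3]
gripper_width: 0.0497
grip_force: 8.0
t: 9.55
ee_pos: [0.4655, -0.178, 0.0592]
eef_rot: [-3.142, 0.0, -2.901]
force: [-0.8, 0.9, 1.4]
gripper_width: 0.0489
grip_force: 42.6
t: 10.25
ee_pos: [0.4656, -0.1779, 0.0897]
eef_rot: [-3.141, 0.001, -2.901]
force: [0.9, -0.4, -0.8]
gripper_width: 0.0492
grip_force: 42.4
scene 155 [-0.006 -0.001  0.096] [ 0.446 -0.205  0.092] [ 0.587 -0.128  0.1  ]
side 146 [-0.019 -0.002  0.095] [ 0.519 -0.189  0.091] [ 0.585 -0.126  0.098]
```

View pics/s1c.png

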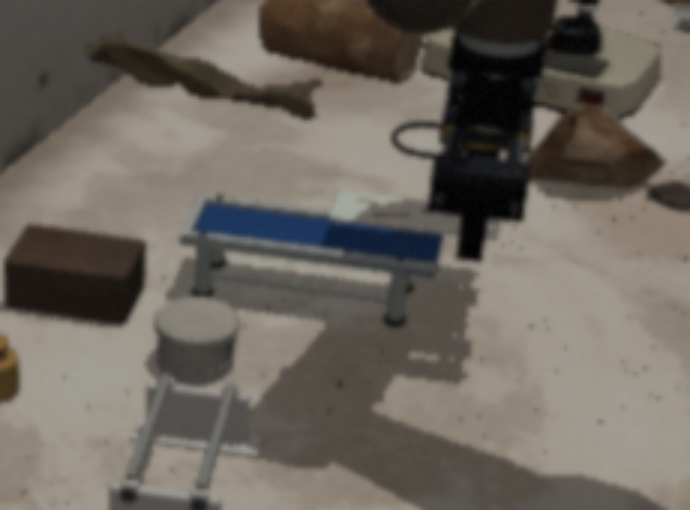

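The plate is lifted and level, with the tray's blue deck now empty in the side view at about crop (320,235). I'll carry it to the rack.

```bash
python3 -m jog '0 0 0 0 0 -1 -0.3;0 0 0 0 0 -2 -0.3;0 0 0 0 0 -2.5 -0.3;0 0 0 -0.5 1 -2 -0.3;0 0 0 -0.9 2 -0.5 -0.3;0 0 0 -1.2 2.7 0 -0.3;0 0 0 -1.3 2.8 0 -0.3;0 0 0 -1.3 2.8 0 -0.3;0 0 0 -1.3 2.8 0 -0.3' ; python3 -m jog '0 0 0 -1.3 2.8 0 -0.3;0 0 0 -1.3 2.8 0 -0.3;0 0 0 -1.3 2.8 0 -0.3;0 0 0 -1.3 2.8 0 -0.3;0 0 0 -1.2 2.7 0 -0.3;0 0 0 -1 2 0 -0.3;0 0 0 -0.7 1.5 0 -0.3;0 0 0 -0.5 1.2 0 -0.3;0 0 0 0 0 0 -0.3;0 0 0 0 0 0 -0.3;0 0 0 0 0 0 -0.3'; python3 - <<'E'
from h import *
take('wrist','w6');go([.5274,.1484,.060],-2.897)
E
```

```text
t: 11.25
ee_pos: [0.4949, -0.0244, 0.1697]
eef_rot: [-3.142, 0.0, -2.901]
force: [-0.1, 0.0, -0.4]
gripper_width: 0.0488
grip_force: 42.4
t: 12.35
ee_pos: [0.5338, 0.1747, 0.1691]
eef_rot: [-3.141, -0.001, -2.902]
force: [-0.0, 1.3, -0.3]
gripper_width: 0.0489
grip_force: 42.4
t 12.4 pos [0.5338 0.1747 0.1692] rot [-3.141 -0.    -2.902] F [-0.1 -0.2 -0.8] w 0.0491 grip 42.4
turn [-0.    -0.    -0.005] shift cm before turn [ 1.25 -2.4  10.92] after turn [ 1.26 -2.4  10.92]
```

View pics/w6.png

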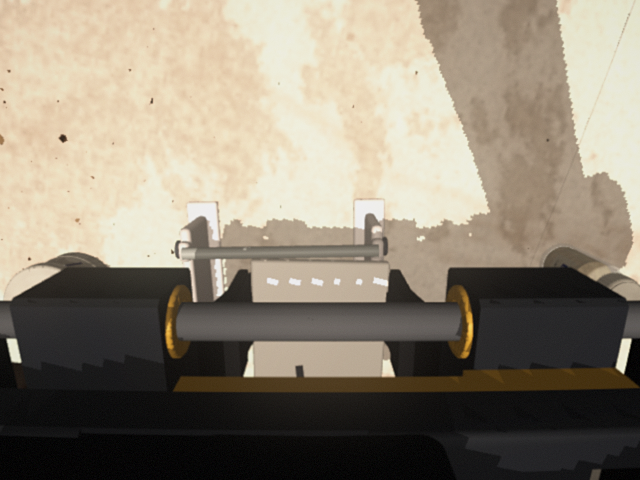

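The near bar shows from (180,250) to (386,246), with its end caps at the brackets. I overshot sideways, so I'll use the bar to refine the target.

```bash
python3 - <<'E'
from h import *
c=np.load('w6.npz');P=cloud(c)
b=onplane(c,[[178,251],[386,247]],.056)
print(b.round(4).tolist(),np.linalg.norm(b[1]-b[0]),P[250,[240,300,350]].round(4).tolist())
yaw=np.arctan2(*(b[1]-b[0])[[1,0]])-np.pi/2;d=np.array([np.cos(yaw),np.sin(yaw)])
r=b.mean(0)[:2]+.025*d;print("yaw",yaw,"rack",r)
E
```

```text
[[0.5655, 0.0889, 0.056], [0.5303, 0.2206, 0.056]] 0.13634998683497931 [[0.5538, 0.1289, 0.0595], [0.5444, 0.1665, 0.0603], [0.5364, 0.1975, 0.0614]]
yaw 0.26061850686149035 rack [0.57206712 0.1612126 ]
```

```bash
python3 -m jog '0 0 -0.012 0.4 -0.8 0 -0.3;0 0 0 0.5 -0.8 0 -0.3;0 0 0 0.4 -0.8 0 -0.3;0 0 0 0 0 2 -0.3;0 0 0 0 0 2.5 -0.3;0 0 0 0 0 2.5 -0.3;0 0 0 0 0 1.6 -0.3;0 0 0 0 0 0.6 -0.3;0 0 0 0 0 0 -0.3;0 0 0 0 0 0 -0.3;0 0 0 0 0 0 -0.3'; python3 - <<'E'
from h import *
go([.5265,.1486,.060],-2.89)
c=take('side','side2');cv2.imwrite("pics/s2c.png",cv2.resize(c["frame"][210:330,270:430],None,fx=4,fy=4,interpolation=cv2.INTER_CUBIC))
E
```

```text
t: 13.5
ee_pos: [0.5281, 0.1495, 0.0783]
eef_rot: [3.141, 0.002, -2.889]
force: [0.9, 0.1, -0.4]
gripper_width: 0.049
grip_force: 42.4
t 13.5 pos [0.5281 0.1495 0.0783] rot [ 3.141e+00  2.000e-03 -2.889e+00] F [ 0.9  0.1 -0.4] w 0.049 grip 42.4
turn [0.001 0.002 0.001] shift cm before turn [ 0.18 -0.04  1.83] after turn [ 0.17 -0.04  1.83]
```

View pics/s2c.png

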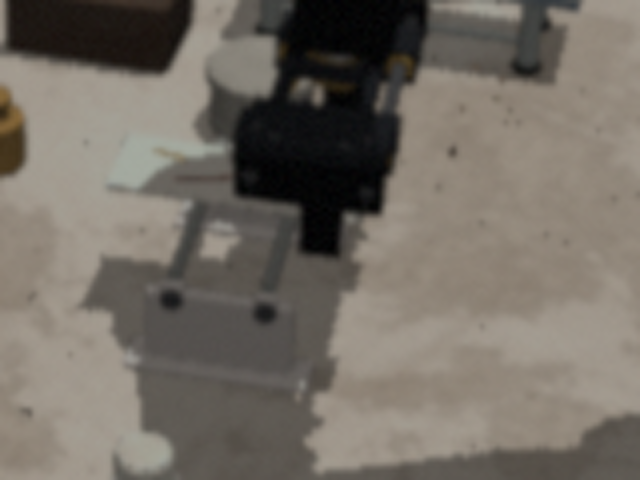

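The plate hovers over the bars with the finger clear outside the near bar, at crop (322,230). I'll lower it slowly, watching the force.

```bash
python3 -m jog '0 0 0 0.15 0 0.4 -0.3;0 0 0 0 0 0.4 -0.3;0 0 0 0 0 0.4 -0.3;0 0 0 0 0 0.2 -0.3;0 0 0 0 0 0 -0.3;0 0 0 0 0 0 -0.3'; python3 -m jog '0 0 0 0 0 0.15 -0.3;0 0 0 0 0 0 -0.3;0 0 0 0 0 0 -0.3';  python3 -m jog '0 0 0 0 0 0.1 -0.3;0 0 0 0 0 0 -0.3;0 0 0 0 0 0 -0.3'
```

```text
t: 14.15
ee_pos: [0.526, 0.1488, 0.0631]
eef_rot: [-3.142, -0.0, -2.889]
force: [0.3, -0.3, -0.5]
gripper_width: 0.0489
grip_force: 42.4
t: 14.45
ee_pos: [0.5259, 0.1488, 0.0617]
eef_rot: [3.142, 0.0, -2.889]
force: [-0.2, -0.5, -1.4]
gripper_width: 0.0487
grip_force: 42.4
t: 14.75
ee_pos: [0.5259, 0.1488, 0.0606]
eef_rot: [-3.142, -0.0, -2.889]
force: [0.2, 0.1, 0.0]
gripper_width: 0.0486
grip_force: 42.4
```

```bash
python3 -m jog '0 0 0 0 0 0.06 -0.3;0 0 0 0 0 0 -0.3;0 0 0 0 0 0 -0.3'; python3 -m jog '0 0 0 0 0 0.06 -0.3;0 0 0 0 0 0 -0.3;0 0 0 0 0 0 -0.3'
```

```text
t: 15.05
ee_pos: [0.5259, 0.1488, 0.06]
eef_rot: [-3.142, -0.0, -2.889]
force: [0.2, 0.3, -0.7]
gripper_width: 0.049
grip_force: 42.4
t: 15.35
ee_pos: [0.526, 0.1488, 0.0595]
eef_rot: [3.142, 0.0, -2.889]
force: [-0.2, -0.2, -0.3]
gripper_width: 0.0488
grip_force: 42.5
```

```bash
python3 -m jog '0 0 0 0 0 0.05 -0.3;0 0 0 0 0 0 -0.3;0 0 0 0 0 0 -0.3'; python3 -m jog '0 0 0 0 0 0.05 -0.3;0 0 0 0 0 0 -0.3;0 0 0 0 0 0 -0.3'
```

```text
t: 15.65
ee_pos: [0.526, 0.1488, 0.0592]
eef_rot: [3.142, 0.0, -2.889]
force: [-0.4, -0.5, 1.4]
gripper_width: 0.0488
grip_force: 42.6
t: 15.95
ee_pos: [0.526, 0.1488, 0.0588]
eef_rot: [3.142, 0.0, -2.889]
force: [-1.8, -0.1, 4.2]
gripper_width: 0.0489
grip_force: 42.8
```

Contact. I'll soften the grip, then open part way.

```bash
python3 -m jog '0 0 0 0 0 0 0.1;0 0 0 0 0 0 0.1' 4; python3 -m jog '0 0 0 0 0 0 0.2;0 0 0 0 0 0 0.3;0 0 0 0 0 0 0.4;0 0 0 0 0 0 0.5;0 0 0 0 0 0 0.5;0 0 0 0 0 0 0.5'; python3 -m jog '0 0 0 0 0 -0.5 0.5;0 0 0 0 0 -1 0.5;0 0 0 0 0 -1.5 0.5;0 0 0 0 0 -2 0.5;0 0 0 0 0 -3 0.5;0 0 0 0 0 -3 0.5;0 0 0 0 0 -3 0.5;0 0 0 2 0 -3 0.5;0 0 0 3 0 -2 0.5;0 0 0 3 0 0 0.5;0 0 0 0 0 0 0.5;0 0 0 0 0 0 0.5'
python3 - <<'E'
from h import *
c=take('wrist','w7');take('side','side3')
for n in('scene','side'):
    k=take(n,n+'4');P=cloud(k);Z=P[...,2];X=P[...,0];Y=P[...,1]
    m=(X>.48)&(X<.66)&(Y>.10)&(Y<.22)&(Z>.0615)&(Z<.08);Q=P[m]
    A=np.c_[Q[:,:2]-[.573,.16],np.ones(len(Q))];print(n,len(Q),np.linalg.lstsq(A,Q[:,2],rcond=None)[0].round(4),cv2.minAreaRect((Q[:,:2]*1000).astype(np.float32)))
E
```

```text
t: 16.15
ee_pos: [0.526, 0.1488, 0.0583]
eef_rot: [3.142, 0.0, -2.889]
force: [-0.9, 0.4, 1.5]
gripper_width: 0.0503
grip_force: 4.0
t: 16.75
ee_pos: [0.5259, 0.1488, 0.0584]
eef_rot: [3.142, -0.0, -2.889]
force: [-0.6, 0.3, 0.0]
gripper_width: 0.0649
grip_force: 0.0
t: 17.95
ee_pos: [0.4483, 0.1287, 0.2497]
eef_rot: [3.141, 0.002, -2.888]
force: [0.5, -0.2, -0.7]
gripper_width: 0.0657
grip_force: 0.0
scene 1033 [ 0.0013 -0.0038  0.0652] ((573.9053955078125, 161.27780151367188), (115.58422088623047, 140.36300659179688), 71.41773223876953)
side 928 [-0.0007  0.0005  0.0646] ((573.87744140625, 157.95230102539062), (139.9191436767578, 106.76873779296875), 12.592948913574219)
```

View pics/w7.png

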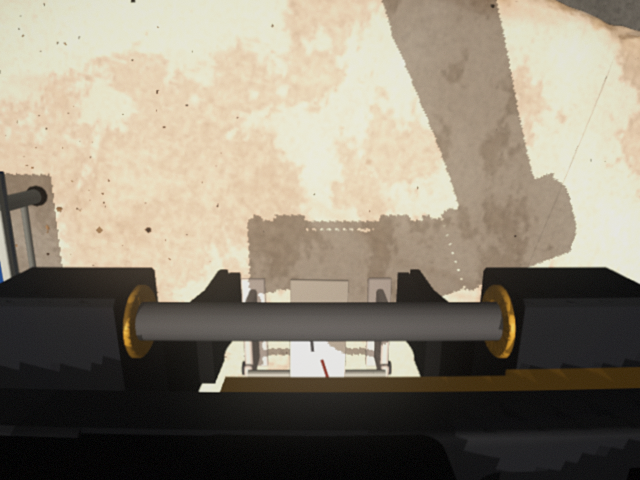

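The plate lies across both bars at columns 291–348, centred between the brackets, level and streaks up. The arm is clear, so I'm handing in.

```bash
python3 -c "
from plant import robot
print(robot.finish_job())"
```

```text
the job is handed in; nothing more can be done
None
```

The streak plate lies flat, streaks up and centred to within a few millimetres across both rack bars, and the job was handed in at about 18 s; the tin, brass weight and vial were not touched.

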